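Try table-leg sleeves on a leaning gauge pin and sort them

ROBOT

A 6-joint arm with a two-finger parallel gripper is mounted at the origin on the work surface. World frame = base frame: x ahead of the robot, y to its left, z up, the work surface at z = 0. Lengths are in m, angles in rad, forces in N, time in s.
With the tool pointing down it reaches from about 0.2 to 0.875 m from the base axis. Payload 3.4 kg.
Tool frame: the origin (TCP) lies between the finger pads; the fingertips stand 25 mm ahead of it and the grasp point (between the pads) lies 6 mm ahead of it (r.nose_length is the z of the fingertips in the tool frame, in m); z points along the fingers, y is the line along which they close (so a half turn about z gives the same grasp; the last joint's range is limited). The gripper opens to 94 mm and grips with 3 to 60 N. Pads are 16 mm wide; open, the fingers measure 119 mm over their backs; the gripper's body (75 mm by 177 mm) begins 78 mm behind the grasp point.
Start: joints at [-1.37, 0.276, 1.505, -0, 1.361, -0.121], TCP at [0.182, -0.546, 0.207] pointing down, gripper open.
Joint ranges: [-2.89, 2.89], [-0.75, 2.08], [0.22, 2.7], [-1.18, 4.32], [0.11, 2.71], [-2.7, 2.7]. Speed limits (rad/s): [2.57, 2.57, 3.14, 3.14, 3.14, 3.14].

INTERFACE

Orientations are given as a unit quaternion [w, x, y, z].
In Python, from plant import r, gripper_to, inverse_kinematics, vision, models, telemetry gives the robot as it stands. Calls block until the motion is done:
- r.move_to(position, orientation): joint-space move of the TCP to a pose.
- r.move_l(position, rot=None, vel=0.15, guard=None): straight line of the TCP; rot=None keeps the orientation; vel is the mean speed in m/s. With guard (N) it stops when the force on the tool has changed by that much, and returns True; else False.
- r.movej(angles): joint-space move.
- gripper_to(opening, f_grip=None): finger opening in m; f_grip is the grip in N (None keeps the last); returns when the fingers have stopped.
- r.hold(seconds).
- inverse_kinematics(position, orientation): joint angles nearest the present ones, or None.
- vision.snapshot(name): name is "scene" or "top"; returns the picture (420x560x3 uint8, red, green, blue); there is no depth.
- vision.get_calibration(name): a dict with "fx", "fy", "cx", "cy" (pixels), "position" and "orientation" of the camera in the world. Camera axes: x right, y down, z forward; pixel columns grow to the right and rows downward; lengths in m; the calibration is good to about 2 mm. A picture is of the moment at which its call begins. get_calibration takes no time and is no camera call.
A pose or a line that the arm cannot do raises r.PlanningError and nothing moves.
- r.sign_off(): hands the job in; it is judged then, once.
Trained networks look in the newest picture that a camera, given by its name, has taken for a name from the list of things; names that differ only in an ending like _2 or _b are one class to them, and where a whole thing is asked for, a point or a joint stands for the part that bears it (a point fixed in the world has none). Each returns a list of dicts, best first, with "score" (0 to 1); they miss things now and then, are a little off and sometimes report something else, mostly with a low value. They report only what shows in the picture. A call takes as long as a camera call. They do not tell look-alikes from the thing itself.
- models.boxes_of(thing, camera): "at" ([x, y, z] in m, in world coordinates, good to about 4 mm: the middle of the surface that is visible of it).
- models.regions_of(thing, camera): "pixels" (420x560 bool, what is visible of it).
- models.mark_of(thing, camera): "at" ([x, y, z] in m, in world coordinates, good to about 4 mm: a listed point, or the origin of a listed thing).
Readings, each from a call of its own:
- telemetry.current_t(): time.
- telemetry.current_joints(): joint angles.
- telemetry.current_dq(): joint speeds.
- telemetry.current_joint_efforts(): joint torques, N m.
- telemetry.current_ee_pos(): TCP position.
- telemetry.current_tool_rot(): TCP orientation.
- telemetry.current_wrist_force(): force on the tool from outside, world axes, zero at the start.
- telemetry.current_torque(): the same for the moment, N m.
- telemetry.current_opening(): finger opening in m.
- telemetry.current_finger_force(): force on a finger pad.
Only numpy, scipy, OpenCV 4.12 (cv2) and the standard library are available. Lean on these libraries where they do the work, as an engineer would, in place of code of your own. Each camera call takes 0.05 s, during which the arm holds its last target. There are 200 camera calls.

TASK

Check the two aluminium table-leg sleeves for the mosaic tables on the leaning steel gauge pin, one after the other: slide each one gently down along the pin as far as it goes without forcing it. Stand the sleeve that goes fully home against the flange upright in the plywood tray, and the one that sticks at the pin's tip upright in the clear plastic bin. Put the first sleeve away before you try the second, and leave the glue bottle, the bowl and the tiles where they are.

Things in the scene. Friction and masses are not known exactly. Their poses are not given: they have to be found in the camera images.
- sleeve_1: Aluminium table-leg sleeve: a plain tube, 52 mm outside diameter, 90 mm tall, open at both ends, standing upright on the table; 0.25 to 0.45 kg. One of the two sleeves has a 34 mm bore and the other a 26 mm bore; outside they are the same. Origin: centre of the lower end; z runs along the tube to its upper end.
- sleeve_2: Aluminium table-leg sleeve: a plain tube, 52 mm outside diameter, 90 mm tall, open at both ends, standing upright on the table; 0.25 to 0.45 kg. One of the two sleeves has a 34 mm bore and the other a 26 mm bore; outside they are the same. Origin: centre of the lower end; z runs along the tube to its upper end.
- pin: Fixed steel gauge pin, 30 mm diameter, on a dark flange (62 mm diameter), leaning 32 degrees from vertical roughly to the robot's left. Origin: centre of the pin's root on the flange's upper face, 75 mm above the table; z runs up the pin's axis. Straight to z = 60 mm, then tapers to 20 mm diameter at the tip, z = 72 mm. A 34 mm bore slides home to z = 0; a 26 mm bore stops at about z = 65 mm.
- gauge: Dark steel base plate of the gauge, fixed to the table, 120 x 90 x 14 mm (reaching from 55 mm in front of its origin to 65 mm behind it). Origin on the table straight below the pin's root; the pin leans towards this body's -x.
- wood_tray: Plywood tray, fixed, 170 (its x) x 140 (its y) mm outside, 26 mm high, walls and floor 7 mm thick, open on top. Origin: centre of its underside on the table, z up. For the sleeve that fits.
- clear_bin: Clear plastic bin, fixed, empty, 170 (its x) x 130 (its y) mm outside, 45 mm high, walls and floor 4 mm thick, open on top. Origin: centre of its underside on the table, z up. For the sleeve that does not fit.
- glue: White glue bottle, 60 mm diameter, 150 mm tall, loose bystander. Origin: centre of its underside.
- bowl: Green plastic bowl, 130 mm diameter, 60 mm high, loose bystander. Origin: centre of its underside.
- tiles: Stack of four sample tiles, 60 x 60 x 32 mm, loose bystander. Origin: centre of its underside.
There are look-alikes about, which are no part of the job. Of the things that look like the wood_tray, take the one that is farthest from the robot's base at the start. Leave any pink look-alike of the sleeve_1 alone.

How it is judged:
On the way, in this order (a step that is already met when the one before it is completed fails the run):
1. the first sleeve has been tried on the pin: either fully home against the flange, or resting against the tip in line with the pin where it sticks (((x of sleeve_1 in the frame of pin between -0.012 and 0.012 m and y of sleeve_1 in the frame of pin between -0.012 and 0.012 m and angle between the z axis of sleeve_1 and the z axis of pin, either way round below 0.14 rad and distance between sleeve_1 and pin below 0.007 m) or (x of sleeve_2 in the frame of pin between -0.012 and 0.012 m and y of sleeve_2 in the frame of pin between -0.012 and 0.012 m and angle between the z axis of sleeve_2 and the z axis of pin, either way round below 0.14 rad and z of sleeve_2 in the frame of pin below 0.071 m and contact force between sleeve_2 and pin above 1 N))), for 0.2 s.
2. with the first sleeve standing in its right tray or bin, the second has been tried on the pin in the same way ((((x of sleeve_1 in the frame of pin between -0.012 and 0.012 m and y of sleeve_1 in the frame of pin between -0.012 and 0.012 m and angle between the z axis of sleeve_1 and the z axis of pin, either way round below 0.14 rad and distance between sleeve_1 and pin below 0.007 m) and (x of sleeve_2 in the frame of clear_bin between -0.057 and 0.057 m and y of sleeve_2 in the frame of clear_bin between -0.037 and 0.037 m and z of sleeve_2 in the frame of clear_bin below 0.01 m and angle between sleeve_2's own z axis and vertical below 0.12 rad)) or ((x of sleeve_2 in the frame of pin between -0.012 and 0.012 m and y of sleeve_2 in the frame of pin between -0.012 and 0.012 m and angle between the z axis of sleeve_2 and the z axis of pin, either way round below 0.14 rad and z of sleeve_2 in the frame of pin below 0.071 m and contact force between sleeve_2 and pin above 1 N) and (x of sleeve_1 in the frame of wood_tray between -0.054 and 0.054 m and y of sleeve_1 in the frame of wood_tray between -0.039 and 0.039 m and z of sleeve_1 in the frame of wood_tray below 0.013 m and angle between sleeve_1's own z axis and vertical below 0.12 rad)))), for 0.2 s.
At the end, for the whole second after the job is handed in: The sleeve that fits stands upright (within about 7 degrees) on the floor of the plywood tray and the one that does not fit stands upright on the floor of the clear bin, both wholly inside the walls, released and at rest (x of sleeve_1 in the frame of wood_tray between -0.054 and 0.054 m and y of sleeve_1 in the frame of wood_tray between -0.039 and 0.039 m and z of sleeve_1 in the frame of wood_tray below 0.013 m and angle between each of sleeve_1, sleeve_2's own z axis and vertical below 0.12 rad and x of sleeve_2 in the frame of clear_bin between -0.057 and 0.057 m and y of sleeve_2 in the frame of clear_bin between -0.037 and 0.037 m and z of sleeve_2 in the frame of clear_bin below 0.01 m and linear speed of each of sleeve_1, sleeve_2 below 0.03 m/s and contact force between each of sleeve_1, sleeve_2 and the fingers below 0.2 N); the robot touches nothing.
It fails at once if a sleeve was forced against the gauge (over 80 N) (contact force between any of sleeve_1, sleeve_2 and pin above 80 N).
It fails at once if the glue bottle, the bowl or the tiles were moved by more than 25 mm (distance of any of glue, bowl, tiles from where it was at the start of the episode above 0.025 m).
It also fails if it takes over 72 s, if anything falls off the work surface, if the arm or the gripper's body presses on something with over 40 N, if the wrist force passes 120 N, or if a joint passes its speed limit or range.

## Working session

There is one attempt and no reset: what is moved stays moved. The work goes in short steps, each a Python script; the robot and the scene stay as the last script left them, time stands still between calls to the robot, and variables do not carry over. Pictures are saved under pics/ and viewed, at most 10 in all, crops included, and the job is handed in when it is done.

```bash
ls; mkdir -p pics; cat > look.py <<'E'
import cv2,sys,numpy as np
from plant import r, vision, models, telemetry
for c in ("scene","top"):
    im=vision.snapshot(c); cv2.imwrite(f"pics/{c}0.png",im[:,:,::-1])
    k=vision.get_calibration(c); print(c,{a:np.round(b,3).tolist() for a,b in k.items()})
    for t in ("sleeve_1","pin","gauge","wood_tray","clear_bin","glue","bowl","tiles"):
        for d in models.mark_of(t,c): print(t,np.round(d["at"],3),round(d["score"],2))
print(telemetry.current_t())
E
python3 look.py
```

```text
pics
scene {'fx': 445.331, 'fy': 445.331, 'cx': 283.069, 'cy': 204.648, 'position': [1.219, -0.44, 0.797], 'orientation': [-0.37, 0.787, 0.445, -0.213]}
sleeve_1 [0.579 0.098 0.001] 0.89
sleeve_1 [0.483 0.088 0.001] 0.76
sleeve_1 [ 0.474 -0.017  0.001] 0.59
sleeve_1 [ 0.471 -0.124  0.002] 0.58
pin [ 0.623 -0.082  0.077] 0.69
gauge [ 0.616 -0.077  0.001] 0.69
gauge [0.708 0.27  0.001] 0.21
wood_tray [ 0.16  -0.312 -0.001] 0.92
wood_tray [ 0.452 -0.282 -0.004] 0.62
clear_bin [0.453 0.302 0.005] 0.91
clear_bin [ 0.471 -0.127  0.002] 0.47
glue [0.71  0.268 0.   ] 0.57
bowl [ 0.733 -0.283 -0.001] 0.88
tiles [ 0.795  0.015 -0.006] 0.64
top {'fx': 484.634, 'fy': 484.634, 'cx': 289.669, 'cy': 204.403, 'position': [0.328, -0.013, 1.238], 'orientation': [0.059, -0.701, 0.71, -0.042]}
sleeve_1 [ 0.476 -0.017  0.   ] 0.9
sleeve_1 [0.578 0.099 0.003] 0.82
sleeve_1 [ 0.475 -0.121  0.005] 0.75
sleeve_1 [ 0.485  0.084 -0.002] 0.66
sleeve_1 [ 0.452  0.301 -0.003] 0.65
pin [ 0.622 -0.085  0.076] 0.69
gauge [ 0.62  -0.082 -0.   ] 0.84
wood_tray [ 0.452 -0.283  0.   ] 0.8
clear_bin [ 0.451  0.3   -0.002] 0.74
glue [ 0.705  0.274 -0.004] 0.93
bowl [ 0.734 -0.284 -0.   ] 0.62
tiles [ 0.796  0.008 -0.003] 0.88
0.9
```

View pics/scene0.png

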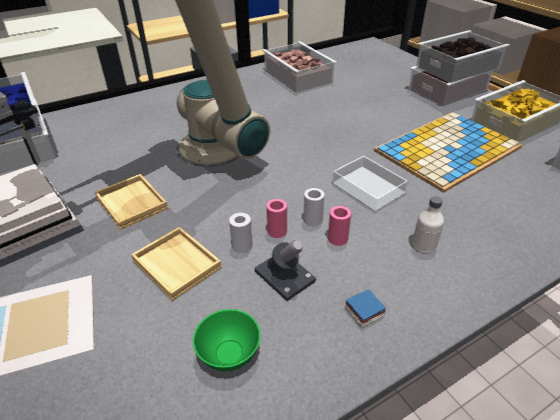

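View pics/top0.png

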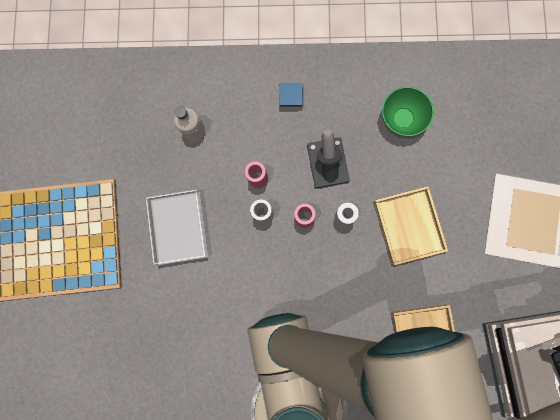

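The scene view shows:
- Bare aluminium sleeves at scene (241,232) → (0.473,-0.122) and (314,206) → (0.484,0.087).
- Pink look-alikes at (277,218) and (340,225), which I leave alone.
- Two trays at (132,200) and (176,262). I take the farther one, at (0.452,-0.283), which is 0.53 m from the base against 0.35 m.
- The bin at (369,183), and the gauge at scene (285,265), top (328,160).

Next is a close crop to check this choice and the lean of the pin.

```bash
python3 - <<'E'
import cv2,numpy as np
t=cv2.imread("pics/top0.png");s=cv2.imread("pics/scene0.png")
a=cv2.resize(t[115:235,235:375],None,fx=5.6,fy=5,interpolation=3)
a=cv2.resize(t[120:230,240:370],(780,600) and (709,600),interpolation=cv2.INTER_CUBIC)
b=cv2.resize(s[180:300,220:360],(700,600),interpolation=cv2.INTER_CUBIC)
cv2.imwrite("pics/ctop.png",a);cv2.imwrite("pics/cscene.png",b)
E
```

```text
(no output)
```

View pics/ctop.png

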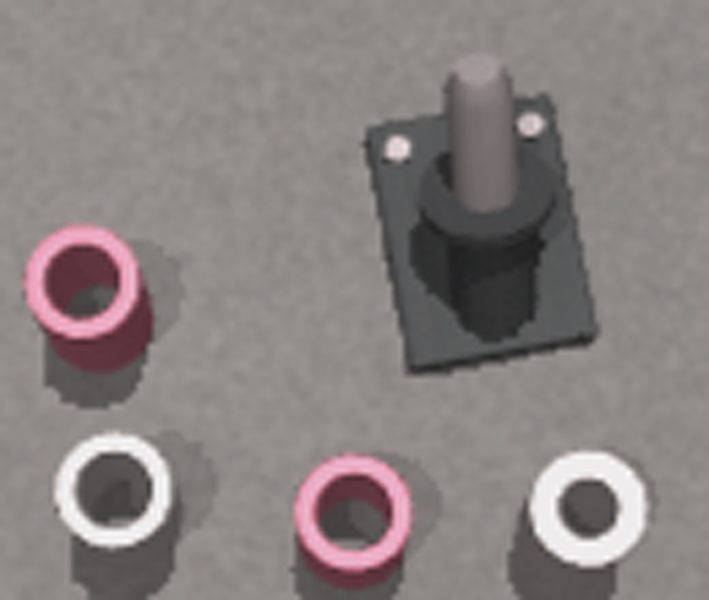

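View pics/cscene.png

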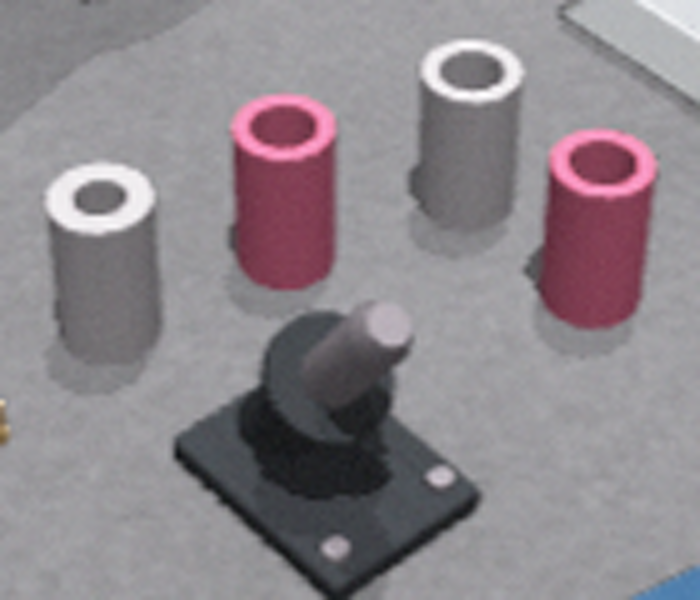

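The crops confirm the choice. Both white-rimmed aluminium sleeves are clear: the wide bore at top crop (113,490) is the one at (0.484,0.087), and the narrow bore at (588,508) is the one at (0.473,-0.122). The two pink ones are distinct. In the top crop the pin runs from the root at (485,205) to the tip at (479,70), so it seems to lean mostly towards +x. I'll measure this from both views.

```bash
cat > geo.py <<'E'
import numpy as np, cv2
from scipy.spatial.transform import Rotation as R
from plant import vision
def quat(q): return R.from_quat([q[1],q[2],q[3],q[0]])
def proj(P,c):
    k=vision.get_calibration(c); p=quat(k["orientation"]).inv().apply(np.atleast_2d(P)-k["position"])
    return np.c_[k["fx"]*p[:,0]/p[:,2]+k["cx"],k["fy"]*p[:,1]/p[:,2]+k["cy"]]
E
python3 - <<'E'
import numpy as np,cv2
from geo import *
from scipy.optimize import least_squares, minimize
from plant import models,vision,inverse_kinematics,r
obs={"top":(327.8,132.8),"scene":(297.6,245.0)}
f=lambda P:np.concatenate([proj(P,c)[0]-obs[c] for c in obs])
s=least_squares(f,[.62,-.05,.13]); print("tip",s.x.round(4),s.fun.round(2))
# silhouette fit of straight+taper
masks={}
for c in obs:
    vision.snapshot(c)
    d=models.regions_of("pin",c)
    for e in d: ys,xs=np.nonzero(e["pixels"]); print(c,e["score"],xs.min(),xs.max(),ys.min(),ys.max(),len(xs))
    if d: masks[c]=d[0]["pixels"]
def sil(p,c):
    root=p[:3];az=p[3];T=np.radians(32)
    a=np.array([np.sin(T)*np.cos(az),np.sin(T)*np.sin(az),np.cos(T)])
    u=np.cross(a,[0,0,1]);u/=np.linalg.norm(u);v=np.cross(a,u)
    t=np.linspace(0,2*np.pi,40)[:,None];S=8
    im=np.zeros((420*2,560*2),np.uint8)
    h=[cv2.convexHull((proj(np.vstack([root+a*z+rad*(u*np.cos(t)+v*np.sin(t)) for z,rad in ((0,.015),(.06,.015),(.072,.01))]),c)).astype(np.float32))]
    x0,y0=(300,100) if c=="top" else (260,200)
    m=np.zeros((100*S,100*S),np.uint8)
    cv2.fillPoly(m,[np.round((h[0]+.5-[x0,y0])*S).astype(int)],255)
    return cv2.resize(m,(100,100),interpolation=cv2.INTER_AREA)/255.,masks[c][y0:y0+100,x0:x0+100]
def cost(p): return sum(np.abs(a-b).sum() for a,b in (sil(p,c) for c in masks))
best=None
for az in (0,.5,1,1.57,-.3):
    o=minimize(cost,[.622,-.083,.075,az],method="Nelder-Mead",options=dict(initial_simplex=np.array([.622,-.083,.075,az])+np.vstack([np.zeros(4),np.diag([.006,.006,.004,.4])]),maxiter=400))
    print(az,o.x.round(4),round(o.fun,1))
t=cv2.imread("pics/top0.png")
E
```

```text
tip [ 0.6572 -0.0763  0.1354] [-1.17 -0.61 -1.18  0.12]
top 0.77 317 341 131 180 807
top 0.57 278 302 82 108 623
scene 0.74 267 302 240 270 777
scene 0.6 346 384 289 327 975
0 [ 0.6224 -0.0977  0.0675  0.8041] 906.1
0.5 [ 0.618  -0.1032  0.0543  0.9282] 888.4
1 [ 0.6163 -0.1017  0.0577  0.8697] 887.4
1.57 [ 0.6168 -0.1021  0.0602  0.8521] 888.9
-0.3 [ 0.6179 -0.1022  0.0565  0.9243] 886.5
```

```bash
python3 - <<'E'
import numpy as np
from geo import *
from scipy.optimize import least_squares
from plant import inverse_kinematics,models
ct=lambda p:(np.array(p)+.5)/5.454-.5+[240,120]; cs=lambda p:(np.array(p)+.5)/5-.5+[220,180]
T=np.radians(32)
def model(p):
    x,y,az=p; d=np.array([np.cos(az),np.sin(az),0]);n=np.array([-d[1],d[0],0]);o=np.array([x,y,0])
    cor=[o+d*a+n*b+[0,0,.014] for a,b in ((.065,.045),(.065,-.045),(-.055,-.045),(-.055,.045))]
    ax=d*np.sin(T)+[0,0,np.cos(T)]
    return np.array(cor),o+[0,0,.075]+ax*.072
ot=np.array([ct(q) for q in ((367,133),(548,98),(595,332),(410,365))]); os_=np.array([cs(q) for q in ((478,492),(335,592),(178,450))])
def res(p,w=(1,1)):
    c,t=model(p)
    return np.concatenate([w[0]*(proj(c,"top")-ot).ravel(),w[0]*2*(proj(t,"top")[0]-ct((479,68))),w[1]*(proj(c[:3],"scene")-os_).ravel(),w[1]*2*(proj(t,"scene")[0]-cs((390,326)))])
for w in ((1,1),(1,0),(0,1)):
    s=least_squares(res,[.622,-.083,.2],args=(w,)); print(w,s.x.round(4),s.fun.round(1))
x,y,az=least_squares(res,[.622,-.083,.2]).x
# IK feasibility, tool pitched by a in lean plane (a>0: tool z points along lean dir at pick)
def rot(az,a,flip=0):
    d=np.array([np.cos(az),np.sin(az),0])
    z=d*np.sin(a)-np.array([0,0,np.cos(a)]); yv=np.array([-d[1],d[0],0])*(-1 if flip else 1)
    return R.from_matrix(np.c_[np.cross(yv,z),yv,z])
for a in (0,10,20,32,40):
  for flip in (0,1):
    out=[]
    for name,p,rr in [("pick1",[.484,.087,.06],rot(np.arctan2(.087,.484),np.radians(a),flip)),("pick2",[.473,-.122,.06],rot(np.arctan2(-.122,.473),np.radians(a),flip)),
      ("tray",[.452,-.283,.08],rot(-.55,np.radians(a),flip)),("bin",[.452,.301,.07],rot(.58,np.radians(a),flip))]+[("pin%d"%h,np.array([x,y,.075])+np.array([np.cos(az)*np.sin(T),np.sin(az)*np.sin(T),np.cos(T)])*(h/1000),rot(az,np.radians(a)-T,flip)) for h in (65,130,160)]:
        q=rr.as_quat(); j=inverse_kinematics(list(p),[q[3],q[0],q[1],q[2]]); out.append(name+":"+("-" if j is None else str(np.round(j,1).tolist())))
    print(a,flip,*out)
for c in ("top",):
  for t in ("wood_tray","clear_bin"): 
    for e in models.regions_of(t,c):
        m=e["pixels"].astype(np.uint8); print(t,e["score"],cv2.minAreaRect(cv2.findNonZero(m)))
E
```

```text
(1, 1) [ 0.6163 -0.0829  0.1707] [-1.5 -3.7 -0.7 -3.6 -0.2 -1.9 -0.8 -1.6 -1.3  2.8  2.1  1.2  1.1  1.7
 -1.  -0.7 -4.2 -1.7]
(1, 0) [ 0.6149 -0.0845  0.1629] [-0.8 -3.3  0.2 -3.   0.3 -1.2 -0.3 -1.2  0.3  3.9  0.   0.  -0.   0.
 -0.  -0.  -0.  -0. ]
(0, 1) [ 0.6177 -0.0814  0.169 ] [-0.  -0.  -0.  -0.  -0.  -0.  -0.  -0.  -0.   0.   3.   1.3  2.   1.8
 -0.1 -0.7 -2.3 -1.4]
0 0 pick1:[0.0, 0.3, 1.9, -0.0, 1.0, -1.7] pick2:[-0.4, 0.3, 1.9, -0.0, 1.0, -1.7] tray:[-0.7, 0.3, 1.8, -0.0, 1.0, -1.7] bin:[0.5, 0.3, 1.8, -0.0, 1.0, -1.7] pin65:[-0.1, 0.8, 0.9, -0.2, 2.0, -1.9] pin130:[-0.1, 0.8, 0.7, -0.2, 2.1, -1.9] pin160:[-0.1, 0.9, 0.6, -0.2, 2.2, -1.9]
0 1 pick1:[0.0, 0.3, 1.9, -0.0, 1.0, 1.4] pick2:[-0.4, 0.3, 1.9, -0.0, 1.0, 1.4] tray:[-0.7, 0.3, 1.8, -0.0, 1.0, 1.4] bin:[0.5, 0.3, 1.8, -0.0, 1.0, 1.5] pin65:[-0.1, 0.8, 0.9, -0.2, 2.0, 1.2] pin130:[-0.1, 0.8, 0.7, -0.2, 2.1, 1.2] pin160:[-0.1, 0.9, 0.6, -0.2, 2.2, 1.2]
10 0 pick1:[0.0, 0.2, 2.0, 0.0, 0.7, -1.8] pick2:[-0.4, 0.2, 2.0, 0.0, 0.7, -1.8] tray:[-0.7, 0.2, 1.9, 0.0, 0.8, -1.8] bin:[0.4, 0.3, 1.9, 0.0, 0.8, -1.7] pin65:[-0.2,
[... 1610 characters left out ...]
 0.2, 2.4, 2.3, 0.2, 2.3] pin65:[-0.3, 0.4, 1.6, 0.1, 1.1, -2.0] pin130:[-0.2, 0.4, 1.4, 0.1, 1.2, -2.0] pin160:[-0.2, 0.4, 1.3, 0.1, 1.3, -2.0]
40 1 pick1:[-0.1, 0.1, 2.5, 2.4, 0.3, -1.1] pick2:[-0.5, 0.1, 2.5, 2.4, 0.3, -1.1] tray:[-0.8, 0.1, 2.4, 2.0, 0.2, -0.7] bin:[0.4, 0.2, 2.4, 2.3, 0.2, -0.9] pin65:[-0.3, 0.4, 1.6, 0.1, 1.1, 1.1] pin130:[-0.2, 0.4, 1.4, 0.1, 1.2, 1.1] pin160:[-0.2, 0.4, 1.3, 0.1, 1.3, 1.2]
wood_tray 0.98 ((423.0, 318.0), (26.0, 62.0), 90.0)
wood_tray 0.97 ((410.26361083984375, 225.64898681640625), (70.01563262939453, 58.828121185302734), 74.47589111328125)
clear_bin 0.67 ((176.0895538330078, 226.92138671875), (69.51810455322266, 55.97132873535156), 82.40535736083984)
```

The plate offset looks swapped, since the residuals all shift by about 10 mm. I'll refit with that offset left free and the top-face edges included.

```bash
python3 - <<'E'
import numpy as np
from geo import *
from scipy.optimize import least_squares
ct=lambda p:(np.array(p)+.5)/5.454-.5+[240,120]; cs=lambda p:(np.array(p)+.5)/5-.5+[220,180]
T=np.radians(32)
def model(p):
    x,y,az,e=p; d=np.array([np.cos(az),np.sin(az),0]);n=np.array([-d[1],d[0],0]);o=np.array([x,y,0])
    cor=[o+d*(a+e)+n*b+[0,0,.014] for a,b in ((.06,.045),(.06,-.045),(-.06,-.045),(-.06,.045))]
    ax=d*np.sin(T)+[0,0,np.cos(T)]
    return np.array(cor),o+[0,0,.075]+ax*.072
ot=np.array([ct(q) for q in ((367,133),(548,98),(595,332),(410,365))]); os_=np.array([cs(q) for q in ((478,492),(335,592),(178,450))])
def res(p,w=(1,1)):
    c,t=model(p)
    return np.concatenate([w[0]*(proj(c,"top")-ot).ravel(),w[0]*2*(proj(t,"top")[0]-ct((479,68))),w[1]*(proj(c[:3],"scene")-os_).ravel(),w[1]*2*(proj(t,"scene")[0]-cs((390,326)))])
for w in ((1,1),(1,0),(0,1)):
    s=least_squares(res,[.622,-.083,.2,0],args=(w,)); print(w,s.x.round(4),s.fun.round(1),model(s.x)[1].round(4))
p=least_squares(res,[.622,-.083,.2,0]).x
# overlay of pin model on both pictures, crops side by side
x,y,az,_=p; d=np.array([np.cos(az),np.sin(az),0]);a=d*np.sin(T)+[0,0,np.cos(T)];u=np.array([-d[1],d[0],0]);v=np.cross(a,u);t=np.linspace(0,2*np.pi,60)[:,None]
out=[]
for c,(x0,y0) in (("top",(300,120)),("scene",(250,230))):
    im=cv2.resize(cv2.imread(f"pics/{c}0.png")[y0:y0+70,x0:x0+55],None,fx=7,fy=7,interpolation=cv2.INTER_CUBIC)
    for z,rad,col in ((0,.031,(0,255,255)),(0,.015,(0,255,0)),(.06,.015,(0,255,0)),(.072,.01,(0,0,255))):
        q=proj(np.array([x,y,.075])+a*z+rad*(u*np.cos(t)+v*np.sin(t)),c)
        cv2.polylines(im,[np.round((q-[x0,y0]+.5)*7).astype(int)],True,col,1)
    out.append(im)
cv2.imwrite("pics/ov.png",np.hstack(out))
E
```

```text
(1, 1) [ 0.6204 -0.0824  0.1738 -0.0046] [-1.1 -1.7 -0.3 -1.6  0.4  0.  -0.2  0.5 -1.9 -0.6  0.4 -0.2 -0.4  0.3
 -2.5 -1.9 -1.6  0.5] [ 0.658  -0.0758  0.1361]
(1, 0) [ 0.6195 -0.0837  0.1614 -0.0054] [-0.4 -1.3  0.6 -0.9  0.7  0.9  0.   1.  -0.4  0.1 -0.  -0.  -0.   0.
 -0.  -0.  -0.   0. ] [ 0.6572 -0.0776  0.1361]
(0, 1) [ 0.621  -0.0813  0.1809 -0.0032] [-0.  -0.  -0.  -0.   0.  -0.  -0.  -0.  -0.  -0.   1.4 -0.1  0.8  0.6
 -1.7 -1.5 -0.2  0.3] [ 0.6585 -0.0745  0.1361]
```

View pics/ov.png

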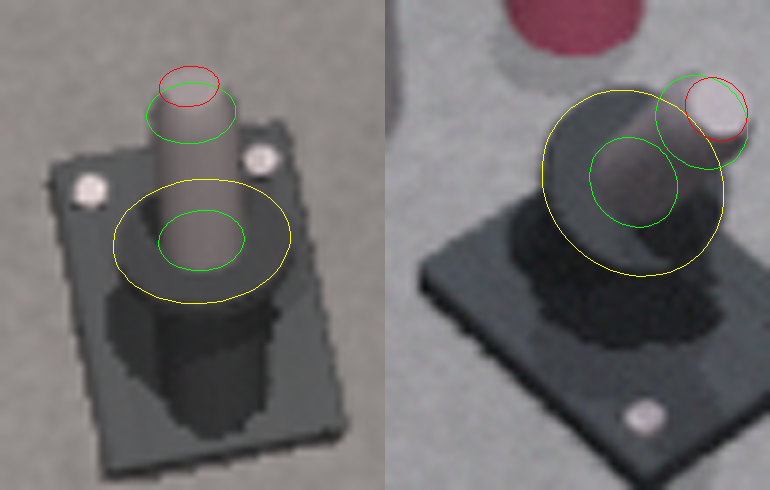

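The overlay matches within about 1 px in both views, with the flange (yellow), root and tip all in place. The pin root is at about (0.620,-0.083,0.075) and it leans at an azimuth of about 0.17 rad. Next I refine the sleeve, tray and bin positions, check IK and pick the first sleeve.

```bash
cat >> geo.py <<'E'
T=np.radians(32); AZ=.172; DL=np.array([np.cos(AZ),np.sin(AZ),0]); AX=DL*np.sin(T)+np.array([0,0,np.cos(T)]); ROOT=np.array([.6203,-.0828,.075])
def tool(az,a=0.):
    "tool z down, pitched by a in the vertical plane az; closing axis horizontal, across az"
    d=np.array([np.cos(az),np.sin(az),0]); z=d*np.sin(a)-np.array([0,0,np.cos(a)]); y=np.array([d[1],-d[0],0])
    q=R.from_matrix(np.c_[np.cross(y,z),y,z]).as_quat(); return [q[3],q[0],q[1],q[2]]
PINQ=tool(AZ,-T)
H=.064   # TCP above sleeve's lower end; grasp point at 58 mm, fingertips at 39 mm
E
python3 - <<'E'
import numpy as np
from geo import *
from scipy.optimize import least_squares
from plant import inverse_kinematics,models
ct=lambda p:(np.array(p)+.5)/5.454-.5+[240,120]; cs=lambda p:(np.array(p)+.5)/5-.5+[220,180]
for n,a,b in (("big",(113,490),(472,71)),("small",(588,508),(101,199))):
    s=least_squares(lambda P:np.r_[proj([*P,.09],"top")[0]-ct(a),proj([*P,.09],"scene")[0]-cs(b)],[.48,0]);print(n,s.x.round(4),s.fun.round(2))
k=vision.get_calibration("top")
for n,px,z in (("tray",(410.3,225.6),.026),("bin",(176.1,226.9),.045)):
    s=least_squares(lambda P:proj([*P,z],"top")[0]-px,[.45,0]);print(n,s.x.round(4))
E
```

```text
big [0.4835 0.0851] [-0.57 -0.29 -0.68  0.13]
small [ 0.4729 -0.1224] [-0.65 -0.39 -0.78 -0.12]
tray [ 0.4454 -0.2858]
bin [0.448  0.2972]
```

```bash
cat >> geo.py <<'E'
from plant import r, gripper_to, telemetry
def pick(x,y,az):
    q=tool(az); gripper_to(.090)
    r.move_to([x,y,H+.15],q); r.move_l([x,y,H+.002],vel=.15)
    gripper_to(.045,30); print("open",telemetry.current_opening(), "t",telemetry.current_t())
    r.move_l([x,y,H+.16],vel=.2)
def pin_tcp(z,dx=0,dy=0):  # dx along lean-plane perpendicular, dy sideways
    S=np.array([-DL[1],DL[0],0]); return list(ROOT+AX*(z+H)+np.cross(S,AX)*dx+S*dy)
def status(): print("t",round(telemetry.current_t(),2),"F",np.round(telemetry.current_wrist_force(),1),"open",round(telemetry.current_opening(),4),"pinframe z",round(float((np.array(telemetry.current_ee_pos())-ROOT)@AX-H),4))
def pic(c,name,box):
    x0,y0,w,h=box; cv2.imwrite(name,cv2.resize(vision.snapshot(c)[y0:y0+h,x0:x0+w,::-1],None,fx=4,fy=4,interpolation=cv2.INTER_CUBIC))
E
python3 - <<'E'
from geo import *
pick(.4835,.0855,.172)
r.move_to(pin_tcp(.11),PINQ); r.move_l(pin_tcp(.085),vel=.1); r.hold(.2); status()
import cv2
t=vision.snapshot("top")[90:220,270:400,::-1];s=vision.snapshot("scene")[180:310,220:350,::-1]
cv2.imwrite("pics/pre1.png",cv2.resize(np.hstack([t,s]),None,fx=3,fy=3,interpolation=cv2.INTER_CUBIC))
E
```

```text
open 0.05155353830175464 t 5.8083
t 8.43 F [ 0.4  0.4 -4. ] open 0.0517 pinframe z 0.0862
```

View pics/pre1.png

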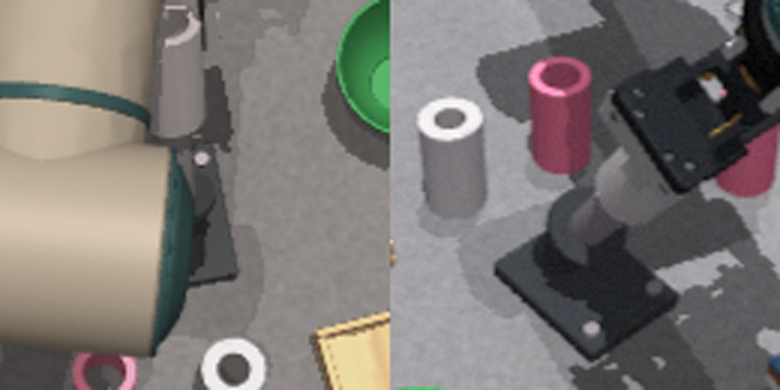

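The sleeve is held just above the tip. It lines up with the pin in the top view (left half, around (180,130)) and in the scene view (right half, around (610,205)). Now I slide it down under guard.

```bash
python3 - <<'E'
from geo import *
r.hold(.1)
for z in (.055,.03,-.003):
    g=r.move_l(pin_tcp(z),vel=.04,guard=12); status(); 
    f=np.array(telemetry.current_wrist_force()); S=np.array([-DL[1],DL[0],0]); print(g,"axial",round(f@AX,1),"perp",round(f@np.cross(S,AX),1),"side",round(f@S,1))
    if g: break
E
```

```text
t 9.53 F [-0.7  0.6 -3.6] open 0.0516 pinframe z 0.0553
False axial -3.4 perp 1.4 side 0.7
t 10.31 F [-1.5  0.3 -4.1] open 0.0515 pinframe z 0.0301
False axial -4.2 perp 1.0 side 0.5
t 10.98 F [2.4 1.  4.4] open 0.0511 pinframe z 0.0021
True axial 5.1 perp -0.2 side 0.6
```

```bash
cat >> geo.py <<'E'
def place(x,y,az,floor):
    r.move_l(pin_tcp(.12),vel=.15)
    q=tool(az); r.move_to([x,y,H+.15],q); r.move_l([x,y,H+floor+.015],vel=.2); r.hold(.1)
    g=r.move_l([x,y,H+floor-.004],vel=.03,guard=4); print("touch",g,np.array(telemetry.current_ee_pos()).round(4)); status()
    gripper_to(.070); r.move_l([x,y,H+.14],vel=.2); status()
E
python3 - <<'E'
from geo import *
r.hold(.35); status()
place(.450,-.2835,-.56,.007)
E
```

```text
t 11.33 F [2.9 0.4 6.3] open 0.0516 pinframe z 0.002
touch True [ 0.4505 -0.2833  0.0726]
t 14.97 F [ 1.  -0.2  1.5] open 0.0516 pinframe z -0.1729
t 16.29 F [ 0.  -0.1 -0.6] open 0.0696 pinframe z -0.0629
```

```bash
python3 - <<'E'
from geo import *
pick(.4729,-.1224,-.2)
r.move_to(pin_tcp(.11),PINQ); r.move_l(pin_tcp(.09),vel=.1); r.hold(.3); status()
g=r.move_l(pin_tcp(.055),vel=.03,guard=10); status()
r.hold(.4); status(); f=np.array(telemetry.current_wrist_force()); S=np.array([-DL[1],DL[0],0]); print(g,"axial",round(f@AX,1),"perp",round(f@np.cross(S,AX),1),"side",round(f@S,1))
t=vision.snapshot("top")[90:290,250:450,::-1];s=vision.snapshot("scene")[180:310,130:350,::-1]
cv2.imwrite("pics/try2.png",np.hstack([cv2.resize(t,(330,330)),cv2.resize(s,(440,330)) if 0 else cv2.resize(s,(440,260)).copy() if 0 else cv2.resize(s,None,fx=2,fy=330/130)]))
E
```

```text
open 0.05149341132749326 t 19.325
t 21.98 F [ 0.2  0.9 -3.3] open 0.0512 pinframe z 0.0905
t 22.78 F [3.2 0.7 3.6] open 0.0516 pinframe z 0.0657
t 23.18 F [4.1 0.3 7.1] open 0.0516 pinframe z 0.0656
True axial 8.2 perp -0.3 side -0.4
```

View pics/try2.png

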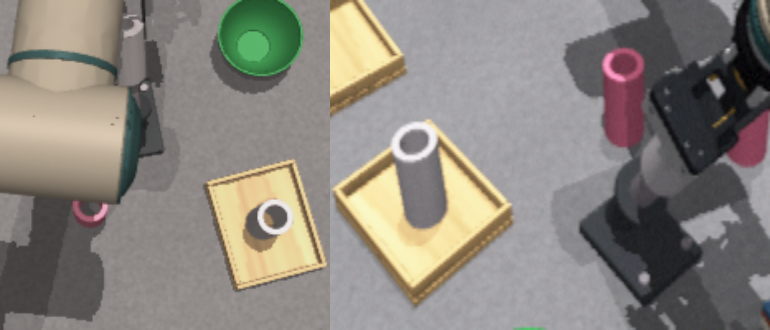

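The wide-bore sleeve stands upright near the middle of the plywood tray (top half, around (270,225)). The narrow one is stuck at the tip at z≈65 mm with about 11 N. It goes in the bin.

```bash
python3 - <<'E'
from geo import *
place(.451,.300,.58,.004)
r.move_to([.40,.10,.35],tool(.25)); r.hold(.2)
for t in ("scene",):
    im=vision.snapshot(t)[150:330,110:440,::-1]; cv2.imwrite("pics/end.png",cv2.resize(im,None,fx=2.4,fy=2.4))
status()
E
```

```text
touch True [0.4512 0.2998 0.0697]
t 26.88 F [0.7 0.1 3.1] open 0.0513 pinframe z -0.1221
t 28.21 F [ 0.5 -0.2  0.2] open 0.0697 pinframe z -0.0095
t 29.45 F [ 0.6  0.6 -1.1] open 0.0699 pinframe z 0.0701
```

View pics/end.png

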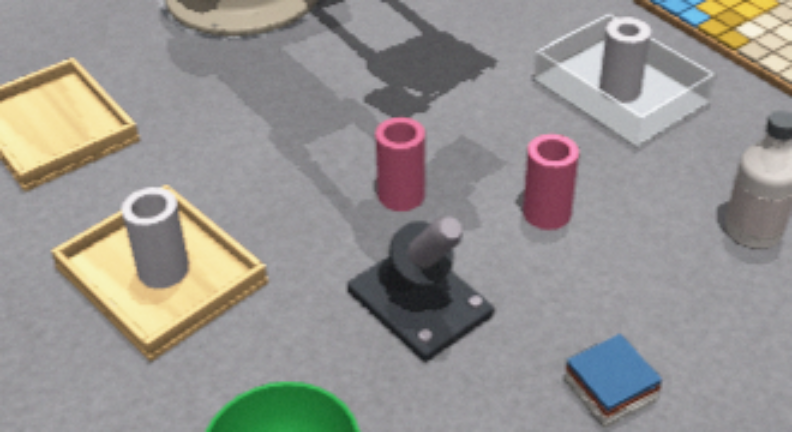

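Both sleeves stand upright inside their containers: the tray at (158,240) and the bin at (625,60). The other objects haven't moved, so I'm handing it in.

```bash
python3 -c "
from plant import r; print(r.sign_off())"
```

```text
the job is handed in; nothing more can be done
None
```

Job handed in after about 30 s of robot time (no verdict was returned): the 34 mm-bore sleeve went home on the pin and stands in the far plywood tray, the 26 mm-bore one stuck at the tip and stands in the clear bin, and the glue, bowl and tiles were left alone.

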